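Lever open the gummed-up test-card case with the mixing spatula

ROBOT

A 7-joint arm with a two-finger parallel gripper is mounted at the origin on the work surface. World frame = base frame: x ahead of the robot, y to its left, z up, the work surface at z = 0. Lengths are in m, angles in rad, forces in N, time in s.
With the tool pointing down it reaches from about 0.4 to 0.85 m from the base axis. Payload 10.4 kg.
Tool frame: the origin (TCP) lies on the centre line of the jaws, within the pads' length; the fingertips stand r.tip_extent ahead of it and the grasp point (between the pads) lies 6 mm ahead of it (r.tip_extent is the distance from the TCP to the fingertips, in m); z points along the fingers, y is the direction in which the jaws open and shut (so a half turn about z gives the same grasp; the last joint's range is limited). The gripper opens to 87 mm and grips with 3 to 60 N. Pads are 19 mm wide; open, the fingers measure 117 mm over their backs; the gripper's body (75 mm by 190 mm) begins 51 mm behind the grasp point.
Start: joints at [1.104, 0.332, -0.065, 1.46, 0.022, 1.35, -0.088], TCP at [0.268, -0.564, 0.248] pointing down, gripper open.
Joint ranges: [-2.6, 2.6], [-0.5, 2.12], [-1.47, 1.34], [0.16, 2.42], [-1.27, 4.41], [0.06, 2.06], [-2.6, 2.6]. Speed limits (rad/s): [2.22, 2.22, 2.79, 2.79, 3.14, 3.14, 3.14].

INTERFACE

Orientations are given as a 3x3 rotation matrix whose columns are the frame's x, y, z axes.
In Python, from plant import monitor, vision, job_done, r gives the robot as it stands. The module is installed in compiled form; this text tells all that it offers.
- The arm moves only by the tool arm_command, never from a script. Its argument "plan" is a list of rows, each a list of 2 entries, a list of its own where there are three numbers: the shift along the tool's x, y, z in mm, then the turn about the tool's z in rad. A call has 1 to 20 rows; each row shifts and turns the pose as measured when the row begins, along the tool's axes as they then stand; what a row does not reach is not made up. A row lasts 1/10 s, in which the tool goes at most 50 mm and 8.59 degrees, less where a joint would pass 70% of its speed; a pose out of reach is approached as far as the arm can. A call is refused whole if a number of a shift passes 50 or a number of a turn 0.15, either way. A call with a gripper value outside its range is refused whole. "hand" is the closure, from 0 (fully open) to 1 (shut), set as the call begins (left out, the last holds). The fingers move at their own pace and stop on an object; the grip force is fixed at half the most. Time passes only in rows, so rows that do not move let the fingers close. It gives the time, the measured TCP pose, the force and the opening at its end, in the units of the state.
- monitor.get_state(): the state, without advancing time (a new reading comes with each control period).
- vision.capture(name): name is "side" or "top"; returns the picture (400x640x3 uint8, blue, green, red); there is no depth.
- vision.camera_model(name): a dict with "intrinsics" (3x3 intrinsics, pixels), "eye" and "rotation" of the camera in the world. Camera axes: x right, y up, looking along -z (the intrinsics and any distortion apply to the point x, -y, -z); pixel columns grow to the right and rows downward; lengths in m; the calibration is good to about 2 mm. A picture is of the moment at which its call begins. camera_model takes no time and is no camera call.
- job_done(): hands the job in, once; it reports no verdict.
The state is a dict: "time": time; "joint_positions": joint angles; "qd": joint speeds; "joint_efforts": joint torques, N m; "tool_pos": TCP position; "ee_rot": TCP orientation; "wrist_force": force on the tool from outside, world axes, zero at the start; "moment": the same for the moment, N m; "finger_gap": finger opening in m.
Only numpy, scipy, OpenCV 4.12 (cv2) and the standard library are available. Lean on these libraries where they do the work, as an engineer would, in place of code of your own. Each camera call takes 0.05 s, during which the arm holds its last target. There are 200 camera calls.

TASK

The sloping lid of the grey test-card case is gummed up with paint. Take the spatula from its rest, slide its blade all the way into the slot under the lid's tab before raising the lid, lever the lid up with the blade and swing it open until it stands upright or leans back beyond that; then lay the spatula back in the two saddles of its rest, the way it lay. Only the spatula may touch the case, not the gripper or the arm, and leave the other things on the bench where they are.

Things in the scene. Friction and masses are not known exactly. Their poses are not given: they have to be found in the camera images.
- spatula: Spatula 180 mm long, 0.13 kg: wooden handle 100 long, 20 wide (y), 22 high (z), then a stiff steel blade 80 long, 30 wide, 2.5 thick in the handle's mid-plane. Origin: centre of the handle's section, 20 mm behind its front end, near the balance point: grip here across the sides. x points to the blade's tip, z up as it lies in its rest.
- spatula_tip (a point): Middle of the blade's tip edge, 100 mm ahead of the spatula's origin along its x.
- rest: Fixed spatula rest: plate 195 x 100 x 8 mm with two black saddles. Origin on the bench under the blade, x along the spatula. The spatula lies level, its origin at x -60, z 41 mm of the rest, x axes alike; the rear saddle (x -135 to -115) carries the handle, the front one (5 to 25) the blade; cheeks 12 high leave 5 mm play each side. The handle is free for fingers between the saddles.
- case: Fixed grey steel test-card case, 120 deep (x), 150 wide (y), 145 high in front, 214 behind (mm), with a sloping lid. Origin: on the bench under its middle; x points from front to back, so the front with tab and slot faces -x, roughly to the robot; the hinge is behind. The shut lid's underside rises backwards at 30 degrees from x = -60, z = 145 mm.
- slot_end (a point): Inner end of the pry slot, on the front wall's outer face (case frame x -60, y 0, z 139 mm; axes as the case). The slot is 10 mm high, 28 deep: roof = the lid's tab, floor = a fixed ledge 70 mm wide, 6 thick, parallel to it, sticking out 55 mm down the slope (23 further than the tab). Open in front and at the sides; a blade fits fully only pointing forward and about 30 degrees up.
- hinge (a point): Middle of the lid's hinge line, which runs along the case's y (case frame x 52.6, z 210 mm), in the plane of the lid's underside.
- lid_tab (a point): Middle of the outer edge of the lid's pry tab, on its underside, 162 mm from the hinge line; moves with the lid. The tab is steel, 60 mm wide, 4 thick, and continues the lid 32 mm down the slope beyond the case's front wall.
- lid (a joint): Lid angle, rad: 0 shut (sloping 30 degrees), grows as the front edge rises; 0.52 level, 2.09 upright, 2.35 stop. Lid plate 130 mm from hinge to front wall, 150 wide, 4 thick, about 0.2 kg. The hinge is stiff (about 0.25 N m): the lid stays where it is left; 2 to 4 N at the tab raise it.
- mouse: Black computer mouse, 110 x 60 x 34 mm, loose, between the case and the rest. Origin: middle of its underside.
- tape: Roll of masking tape lying flat, 100 mm across, 25 mm high, loose, nearest the robot. Origin: middle of its underside.
- tin_small: Paint tin with shut lid, 74 mm across, 100 mm high, loose, behind the case and rest. Origin: middle of its underside.
- tin_large: Paint tin with shut lid, 110 mm across, 135 mm high, loose, far left. Origin: middle of its underside.
- bottle: White plastic bottle, 64 mm across, 190 mm high, loose, on the left. Origin: middle of its underside.
- cup: Clear mixing cup, 90 mm across the rim, 120 mm high, loose on the scale's pan, far right. Origin: middle of its underside.
Mind the look-alikes: they are no part of the job. There is more than one size of the spatula; the one meant has the size given above. Leave any orange look-alike of the rest alone.

How it is judged:
On the way, in this order (a step that is already met when the one before it is completed fails the run):
1. the spatula is lifted off its rest (z of spatula in the frame of rest above 0.07 m), for 0.1 s.
2. the blade is fully in the slot under the tab, the lid still shut (x of spatula_tip in the frame of slot_end between -0.008 and 0.008 m and y of spatula_tip in the frame of slot_end between -0.025 and 0.025 m and z of spatula_tip in the frame of slot_end between -0.012 and 0.012 m and value of joint lid below 0.1 rad), for 0.1 s.
3. the lid is lifted by the blade (value of joint lid between 0.3 and 1.9 rad and contact force between spatula and case above 0.2 N), for 0.05 s.
4. the lid stands upright or beyond (value of joint lid above 2 rad), for 0.2 s.
At the end, for the whole second after the job is handed in: The lid is open to at least 2.0 rad (upright is 2.09) and still; the spatula lies at rest in both saddles of its rest, blade end in the front saddle, within 25 mm along, 12 mm across and 6 mm in height of its proper place and level within 7 degrees (value of joint lid above 2 rad and x of spatula in the frame of rest between -0.085 and -0.035 m and y of spatula in the frame of rest between -0.012 and 0.012 m and z of spatula in the frame of rest between 0.035 and 0.047 m and angle between spatula's own z axis and vertical below 0.12 rad and x of spatula_tip in the frame of rest above 0.01 m and linear speed of spatula below 0.02 m/s and velocity of joint lid below 0.05 rad/s); the robot touches nothing.
It fails at once if the gripper or the arm presses on the case or its lid (over 2 N) (contact force between any of the fingers, the arm and case above 2 N).
It fails at once if a bystander is moved by more than 30 mm (distance of any of mouse, tape, tin_small, tin_large, bottle, cup from where it was at the start of the episode above 0.03 m).
It also fails if it takes over 72 s, if anything falls off the work surface, if the arm or the gripper's body presses on something with over 40 N, if the wrist force passes 120 N, or if a joint passes its speed limit or range.

## Working session

There is one attempt and no reset: what is moved stays moved. The work goes in short steps, Python scripts to look and compute and a tool call to move; the robot and the scene stay as the last step left them, time stands still between calls to the robot, and variables do not carry over. Pictures are saved under pics/ and viewed, about 8 in all and at most 12, crops included, and the job is handed in when it is done.

Besides the shell and the picture viewer there is one more tool, called as name(argument=value, ...), one argument or row to a line, values as JSON. arm_command: Moves the arm, as the interface text tells. Its arguments: {"type":"object","properties":{"plan":{"type":"array"},"hand":{"type":"number"}},"required":["plan"]}

```bash
mkdir -p pics; ls
python3 - <<'E'
from plant import monitor, vision, r
import cv2,numpy as np
for n in("side","top"):
    cv2.imwrite(f"pics/{n}0.png",vision.capture(n)); c=vision.camera_model(n)
    print(n,{k:np.round(v,4).tolist() for k,v in c.items()})
s=monitor.get_state(); print(s, r.tip_extent)
E
```

```text
pics
side {'intrinsics': [[439.6894, 0.0, 326.8388], [0.0, 439.6894, 197.8418], [0.0, 0.0, 1.0]], 'eye': [0.0495, 0.6389, 0.9293], 'rotation': [[-0.7513, 0.4645, -0.4688], [-0.6597, -0.509, 0.5529], [0.0183, 0.7247, 0.6889]]}
top {'intrinsics': [[401.6986, 0.0, 317.755], [0.0, 401.6986, 198.9044], [0.0, 0.0, 1.0]], 'eye': [0.507, 0.0178, 1.4713], 'rotation': [[-0.0184, 0.9964, -0.083], [-0.9998, -0.0187, -0.0018], [-0.0034, 0.083, 0.9965]]}
{'time': 0.1, 'joint_positions': array([ 1.10440451,  0.33281966, -0.06466623,  1.46083429,  0.02162406,
        1.34985957, -0.08850178]), 'qd': array([ 0.00070993, -0.00255508, -0.00035126, -0.0032241 ,  0.00049692,
       -0.00018239,  0.00165113]), 'joint_efforts': array([ 1.42857665e-03, -6.24542284e+01,  2.46919412e-02, -3.90719640e+01,
       -6.12597610e-02,  3.65023187e-02, -9.24802464e-06]), 'tool_pos': array([ 0.26820395, -0.56420531,  0.24683753]), 'ee_rot': array([[ 9.03134217e-01,  4.29357919e-01, -6.03259529e-04],
       [ 4.29358334e-01, -9.03133591e-01,  1.06633723e-03],
       [-8.69836128e-05, -1.22206014e-03, -9.99999250e-01]]), 'wrist_force': array([-1.55293959, -0.06616016,  0.12108707]), 'moment': array([0.01055307, 0.03916514, 0.01615431]), 'finger_gap': 0.08718948002035376} 0.025
```

View pics/top0.png

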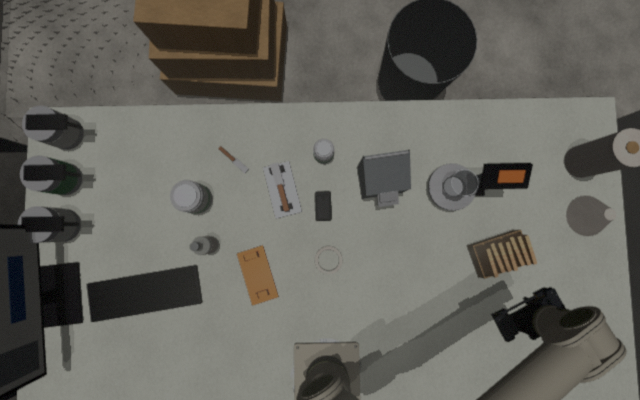

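View pics/side0.png

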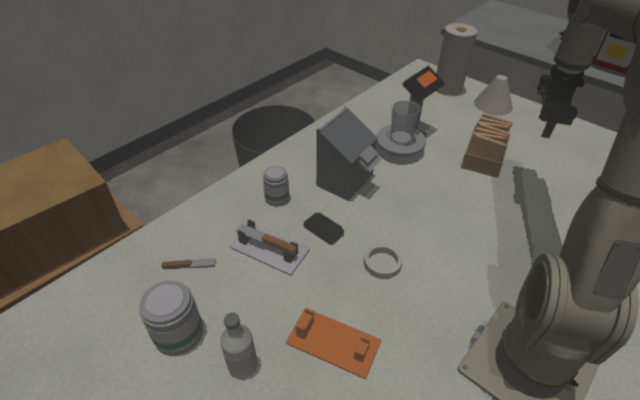

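Candidates for the spatula: one in the white-plated rest (top (282,190), side (268,243)), and one lying on the bench (top (233,158), side (190,264)). Rests: white plate with black saddles, and an orange look-alike (top (257,275)). Only the spatula in the white rest should fit; I'll confirm that with an enlarged crop and sizes.

```bash
cat > h.py <<'E'
import numpy as np,cv2
from plant import vision,monitor
CM={n:vision.camera_model(n) for n in("side","top")}
def ray(n,p):
    c=CM[n];q=np.linalg.inv(c["intrinsics"])@[p[0],p[1],1.]
    d=np.array(c["rotation"])@(q*[1,-1,-1]);return np.array(c["eye"]),d/np.linalg.norm(d)
def onz(n,p,z):
    e,d=ray(n,p);return e+d*(z-e[2])/d[2]
def ony(n,p,o,nrm):
    e,d=ray(n,p);return e+d*(np.dot(np.array(o)-e,nrm)/np.dot(d,nrm))
def proj(n,P):
    c=CM[n];q=np.array(c["rotation"]).T@(np.array(P)-c["eye"]);q=q*[1,-1,-1]
    u=c["intrinsics"]@q;return u[:2]/u[2]
def tri(ps,pt):
    A=np.zeros((3,3));b=np.zeros(3)
    for n,p in(("side",ps),("top",pt)):
        e,d=ray(n,p);M=np.eye(3)-np.outer(d,d);A+=M;b+=M@e
    return np.linalg.solve(A,b)
def crop(im,x,y,w,h,k,f=1.6):
    return cv2.resize(cv2.convertScaleAbs(im[y:y+h,x:x+w],alpha=f),None,fx=k,fy=k,interpolation=cv2.INTER_CUBIC)
E
python3 - <<'E'
from h import *
t=cv2.imread("pics/top0.png");s=cv2.imread("pics/side0.png")
a=np.hstack([crop(t,255,150,60,75,5),crop(t,350,140,80,75,5)])   # 300+400 x 375
b=np.hstack([crop(s,225,210,100,65,3.5),crop(s,305,100,100,65,3.5)])
w=max(a.shape[1],b.shape[1]);P=lambda i:cv2.copyMakeBorder(i,0,0,0,w-i.shape[1],0)
o=np.vstack([P(a),P(b)][:]);print(o.shape);cv2.imwrite("pics/c1.png",o)
# brown masks
for n,i in(("top",t),("side",s)):
    h=cv2.cvtColor(i,cv2.COLOR_BGR2HSV);m=cv2.inRange(h,(3,90,40),(16,255,150))
    for c in cv2.findContours(m,0,1)[0]:
        if 25<cv2.contourArea(c)<1500: print(n,cv2.contourArea(c),np.round(cv2.minAreaRect(c),1) if 0 else cv2.minAreaRect(c))
E
```

```text
(603, 700, 3)
top 1390.5 ((257.24774169921875, 274.8257141113281), (54.02140426635742, 27.393835067749023), 73.3007583618164)
top 508.0 ((510.300048828125, 255.39999389648438), (29.409177780151367, 43.955657958984375), 71.56504821777344)
top 89.5 ((283.1080627441406, 197.47543334960938), (26.151288986206055, 5.318906784057617), 77.19573211669922)
top 346.0 ((511.0, 176.0), (14.0, 28.0), 90.0)
top 31.5 ((226.16549682617188, 153.31378173828125), (17.771732330322266, 2.4083189964294434), 41.633541107177734)
top 27.0 ((232.18141174316406, 78.22122955322266), (15.42782211303711, 12.323444366455078), 41.18592834472656)
top 69.5 ((218.7689666748047, 64.92757415771484), (17.52259635925293, 14.865140914916992), 48.36646270751953)
top 46.0 ((273.7524719238281, 52.975250244140625), (16.020099639892578, 15.721588134765625), 5.710593223571777)
top 44.5 ((269.5, 33.0), (26.0, 15.0), 90.0)
top 38.0 ((280.0, 26.5), (21.0, 8.0), 90.0)
top 86.0 ((148.8740997314453, 23.506113052368164), (18.888687133789062, 39.90358352661133), 8.53076457977295)
top 95.5 ((256.6346130371094, 13.326921463012695), (28.04460334777832, 26.671791076660156), 11.309932708740234)
side 56.5 ((175.50762939453125, 263.1065979003906), (3.2773642539978027, 27.216373443603516), 85.91438293457031)
side 142.0 ((278.8224792480469, 241.926025390625), (33.76923370361328, 5.538462162017822), 22.61986541748047)
side 28.5 ((496.6500244140625, 141.5500030517578), (18.024980545043945, 2.5298221111297607), 18.43494987487793)
side 108.0 ((497.2369689941406, 132.45953369140625), (21.744178771972656, 9.807689666748047), 8.746162414550781)
side 114.5 ((494.5, 122.0), (31.0, 10.0), 0.0)
side 208.0 ((426.3993225097656, 78.57047271728516), (13.353480339050293, 18.186948776245117), 55.00797653198242)
side 27.0 ((608.6000366210938, 65.69999694824219), (14.862703323364258, 4.743415832519531), 18.43494987487793)
```

View pics/c1.png

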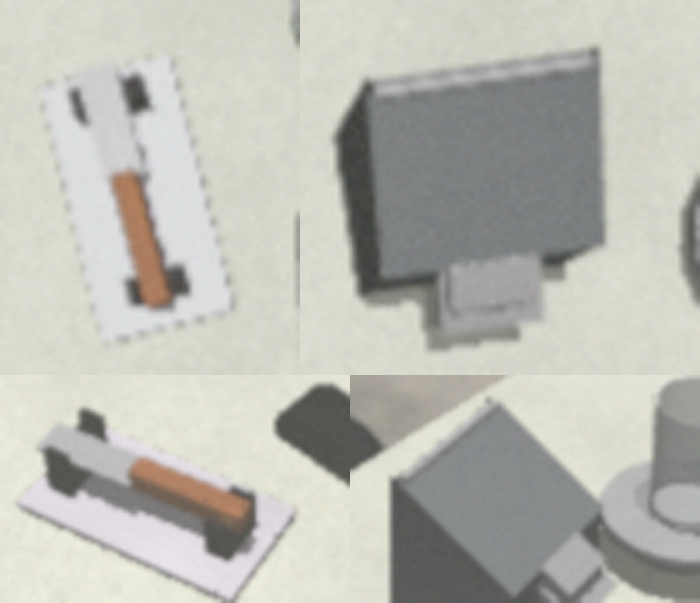

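The crop confirms it. The spatula in the white rest has its tip at top (275,163), rear at (286,211), and a handle about 95 mm long. The one on the bench has only a ~63 mm handle. In the top view the case front edge runs (366,196)–(411,189), with tab and ledge at (389,200).

Run:
```python
from h import *
np.set_printoptions(precision=4,suppress=True)
T=lambda x,y:(255+x/5-.4,150+y/5-.4); C=lambda x,y:(350+(x-300)/5-.4,140+y/5-.4)
tip=onz("top",T(100,67),.042);hf=onz("top",T(124,174),.052);hr=onz("top",T(156,303),.052)
print("tip",tip,"hf",hf,"hr",hr,np.linalg.norm(hf-hr),np.linalg.norm(tip-hf))
d=(tip-hr)[:2];d/=np.linalg.norm(d);print("yaw",np.degrees(np.arctan2(d[1],d[0])),"orig",hf[:2]-.02*d,tip[:2]-.1*d)
pl=[onz("top",T(*p),.008) for p in((42,88),(168,58),(232,308),(106,340))]
print("plate",pl);c=np.mean(pl,0);dd=(pl[0]+pl[1]-pl[2]-pl[3])[:2];print(c,np.degrees(np.arctan2(dd[1],dd[0])))
fl=onz("top",C(380,280),.149);fr=onz("top",C(604,243),.149)
bl=onz("top",C(372,97),.149+.0667);br=onz("top",C(597,66),.149+.0667)
print(fl,fr,bl,br,np.linalg.norm(fl-fr),np.linalg.norm(bl-br))
for a,b in((fl,fr),(bl,br)):
    e=(a-b)[:2];print("yaw case",np.degrees(np.arctan2(-e[0],e[1])))
m=(fl+fr)/2;e=(fl-fr+bl-br)[:2];e/=np.linalg.norm(e);x=np.array([e[1],-e[0]]);print("case org",m[:2]+.062*x,((bl+br)/2)[:2]-x*.05,"axisx",x)
yaw=np.arctan2(x[1],x[0])
for p in ((449,313),(542,322),(443,258),(540,255)):
    w=onz("top",C(*p),.13)[:2]-(m[:2]+.062*x);print("tab pts case",w@x,w@e)
for n in("mouse",):
    print(onz("top",(323,206),.034),onz("top",(329,258),.025))
```

```text
tip [0.7586 0.1733 0.042 ] hf [0.6795 0.1558 0.052 ] hr [0.5872 0.1341 0.052 ] 0.09481285742673903 0.08156275035414431
yaw 12.858595572441233 orig [0.66   0.1514] [0.6611 0.151 ]
plate [array([0.7498, 0.2198, 0.008 ]), array([0.7703, 0.1268, 0.008 ]), array([0.585 , 0.0824, 0.008 ]), array([0.5634, 0.1745, 0.008 ])]
[0.6671 0.1509 0.008 ] 13.573465250974628
[ 0.6251 -0.1381  0.149 ] [ 0.6469 -0.2869  0.149 ] [ 0.7354 -0.1284  0.2157] [ 0.7525 -0.2713  0.2157] 0.15039348441924116 0.14389385679093483
yaw case 8.332114074395582
yaw case 6.8373492994460525
case org [ 0.6975 -0.2043] [ 0.6944 -0.2065] axisx [0.9912 0.1323]
tab pts case -0.09042927224382215 0.03066522513847882
tab pts case -0.10576246165042506 -0.02982092593360944
tab pts case -0.05331595618446182 0.028606955026087323
tab pts case -0.061132868098894684 -0.0360155388942617
[0.6008 0.0021 0.034 ] [ 0.4151 -0.0158  0.025 ]
```

arm_command(
  plan=[
    [[0,0,-20],0.106],
    [[0,0,-20],0.106],
    [[30,-34,0],0],
    [[32,-36,0],0],
    [[32,-36,0],0],
    [[32,-36,0],0],
    [[32,-36,0],0],
    [[32,-36,0],0],
    [[32,-36,0],0],
    [[32,-36,0],0],
    [[32,-36,0],0],
    [[32,-36,0],0],
    [[32,-36,0],0],
    [[32,-36,0],0],
    [[32,-36,0],0],
    [[32,-36,0],0],
    [[32,-36,0],0],
    [[0,0,0],0],
  ],
  hand=0,
)

```text
time: 1.9
tool_pos: [0.6242, 0.09, 0.281]
ee_rot: [[0.977, 0.213, -0.011], [0.213, -0.977, 0.007], [-0.009, -0.009, -1.0]]
wrist_force: [-0.9, 0.3, -1.3]
finger_gap: 0.0872
```

```bash
cat >> h.py <<'E'
def to(x,y,z,yawdeg):
    s=monitor.get_state();R=s["ee_rot"];d=np.array([x,y,z])-s["tool_pos"]
    yaw=np.degrees(np.arctan2(R[1,0],R[0,0]))
    print("t",round(s["time"],2),"pos",s["tool_pos"].round(4),"yaw %.2f tilt %.2f"%(yaw,np.degrees(np.arccos(-R[2,2]))),"gap",s["finger_gap"].round(4),"F",s["wrist_force"].round(1))
    print("shift now (tool mm)",(R.T@d*1e3).round(1),"turn %.3f"%(-np.radians(yawdeg-yaw)))
    a=np.radians(yawdeg);X=np.array([np.cos(a),np.sin(a)]);print(" shift after turn",(d[:2]@X*1e3).round(1),(d[:2]@[X[1],-X[0]]*1e3).round(1),(-d[2]*1e3).round(1))
E
python3 - <<'E'
from h import *
to(.6605,.151,.047,13.2)
E
```

```text
Traceback (most recent call last):
  File "h.py", line 24, in to
    print("t",round(s["time"],2),"pos",s["tool_pos"].round(4),"yaw %.2f tilt %.2f"%(yaw,np.degrees(np.arccos(-R[2,2]))),"gap",s["finger_gap"].round(4),"F",s["wrist_force"].round(1))
                                                                                                                              ^^^^^^^^^^^^^^^^^^^^^
AttributeError: 'float' object has no attribute 'round'
```

arm_command(
  plan=[
    [[24,-25,20],-0.016],
    [[25,-26,20],0],
    [[0,0,40],0],
    [[0,0,40],0],
    [[0,0,30],0],
    [[0,0,0],0],
    [[0,0,0],0],
  ],
)

```text
time: 2.6
tool_pos: [0.6601, 0.1549, 0.1241]
ee_rot: [[0.973, 0.231, -0.014], [0.231, -0.973, 0.007], [-0.012, -0.01, -1.0]]
wrist_force: [-1.0, 0.1, 0.6]
finger_gap: 0.0871
```

```bash
sed -i 's/s\["finger_gap"\].round(4)/round(s["finger_gap"],4)/' h.py
python3 - <<'E'
from h import *
to(.6605,.151,.047,13.2)
a=vision.capture("top");b=vision.capture("side")
for n in ("top","side"): print(n,proj(n,[.6605,.151,.041]))
cv2.imwrite("pics/c2.png",np.hstack([crop(a,240,140,80,90,4.5),crop(b,210,180,110,115,3.6)[:405]]))
E
```

```text
t 2.6 pos [0.6601 0.1549 0.1241] yaw 13.36 tilt 0.88 gap 0.0871 F [-1.   0.1  0.6]
shift now (tool mm) [ 0.4  4.6 77. ] turn 0.003
 shift after turn -0.5 3.9 77.1
top [281.10568534 190.02247571]
side [269.09649672 239.85127554]
```

View pics/c2.png

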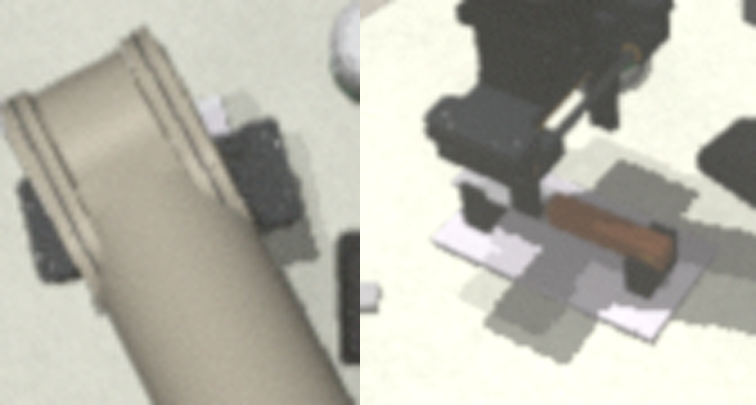

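Viewed pictures: 4. The side crop shows the jaws straddling the handle above the rest, clear on both sides. Now I descend, close and lift.

arm_command(
  plan=[
    [[0,4,25],0],
    [[0,0,25],0],
    [[0,0,20],0],
    [[0,0,7],0],
    [[0,0,0],0],
  ],
)

```text
time: 3.2
tool_pos: [0.6673, 0.1517, 0.0574]
ee_rot: [[0.974, 0.228, 0.004], [0.228, -0.974, 0.01], [0.006, -0.009, -1.0]]
wrist_force: [1.1, -0.1, 1.3]
finger_gap: 0.0869
```

Run:
```python
from h import *
to(.6605,.151,.047,13.2)
```

```text
t 3.2 pos [0.6673 0.1517 0.0574] yaw 13.18 tilt 0.61 gap 0.0869 F [ 1.1 -0.1  1.3]
shift now (tool mm) [-6.8 -0.8 10.4] turn -0.000
 shift after turn -6.7 -0.9 10.4
```

arm_command(
  plan=[
    [[-7,-1,7],0],
    [[0,0,5],0],
    [[0,0,0],0],
  ],
)

```text
time: 3.5
tool_pos: [0.6617, 0.1516, 0.0486]
ee_rot: [[0.974, 0.228, 0.009], [0.228, -0.974, 0.011], [0.011, -0.009, -1.0]]
wrist_force: [-0.3, -0.2, -1.3]
finger_gap: 0.0867
```

arm_command(
  plan=[
    [[0,0,0],0],
    [[0,0,0],0],
    [[0,0,0],0],
    [[0,0,0],0],
    [[0,0,0],0],
    [[0,0,0],0],
    [[0,0,0],0],
    [[0,0,0],0],
  ],
  hand=1,
)

```text
time: 4.3
tool_pos: [0.6625, 0.1519, 0.0502]
ee_rot: [[0.974, 0.228, 0.011], [0.228, -0.974, 0.011], [0.013, -0.008, -1.0]]
wrist_force: [-0.7, 0.3, -0.9]
finger_gap: 0.0312
```

arm_command(
  plan=[
    [[0,0,1],0],
    [[0,0,1],0],
    [[0,0,0],0],
    [[0,0,0],0],
    [[0,0,0],0],
  ],
)

```text
time: 4.8
tool_pos: [0.6626, 0.152, 0.0488]
ee_rot: [[0.974, 0.228, 0.011], [0.228, -0.974, 0.011], [0.014, -0.008, -1.0]]
wrist_force: [-0.7, -0.3, 2.3]
finger_gap: 0.0198
```

arm_command(
  plan=[
    [[0,0,-15],0],
    [[0,0,-25],0],
    [[0,0,-35],0],
    [[0,0,-40],0],
    [[0,0,-40],0],
    [[0,0,-20],0],
    [[0,0,0],0],
    [[0,0,0],0],
  ],
)

```text
time: 5.6
tool_pos: [0.6588, 0.1499, 0.2338]
ee_rot: [[0.973, 0.229, 0.009], [0.229, -0.973, 0.011], [0.011, -0.009, -1.0]]
wrist_force: [0.1, -0.0, -3.0]
finger_gap: 0.0195
```

Run:
```python
from h import *
# target: hand for level blade; tip over exposed ledge, case x -97
o=np.array([.696,-.205]);a=np.radians(7.6);X=np.array([np.cos(a),np.sin(a)])
p=o+X*(-.230);print(p)
to(p[0],p[1],.20,7.6)
```

```text
[ 0.46802043 -0.23541897]
t 5.6 pos [0.6588 0.1499 0.2338] yaw 13.23 tilt 0.84 gap 0.0195 F [ 0.1 -0.  -3. ]
shift now (tool mm) [-274.3  331.7   27.7] turn 0.098
 shift after turn -240.1 356.7 33.8
```

arm_command(
  plan=[
    [[-20,20,0],0.098],
    [[-30,38,0],0],
    [[-30,38,0],0],
    [[-30,38,0],0],
    [[-28,38,0],0],
    [[-28,38,0],0],
    [[-26,38,0],0],
    [[-26,38,0],0],
    [[-26,38,0],0],
    [[-15,30,0],0],
    [[0,0,0],0],
    [[0,0,0],0],
  ],
)

```text
time: 6.8
tool_pos: [0.4301, -0.2489, 0.2068]
ee_rot: [[0.992, 0.126, -0.019], [0.126, -0.992, 0.022], [-0.016, -0.024, -1.0]]
wrist_force: [0.1, 0.4, -1.5]
finger_gap: 0.0199
```

Run:
```python
from h import *
to(.468,-.2354,.20,7.6)
a=vision.capture("top");b=vision.capture("side")
cv2.imwrite("pics/top3.png",a);cv2.imwrite("pics/side3.png",b)
P=lambda i:cv2.copyMakeBorder(i,0,600-i.shape[0],0,0,0)
cv2.imwrite("pics/c3.png",np.hstack([P(crop(a,330,130,110,150,3.6)),P(crop(b,300,90,130,140,3))]))
```

```text
t 6.8 pos [ 0.4301 -0.2489  0.2068] yaw 7.25 tilt 1.63 gap 0.0199 F [ 0.1  0.4 -1.5]
shift now (tool mm) [39.4 -8.5  6.4] turn -0.006
 shift after turn 39.4 -8.4 6.8
```

View pics/c3.png

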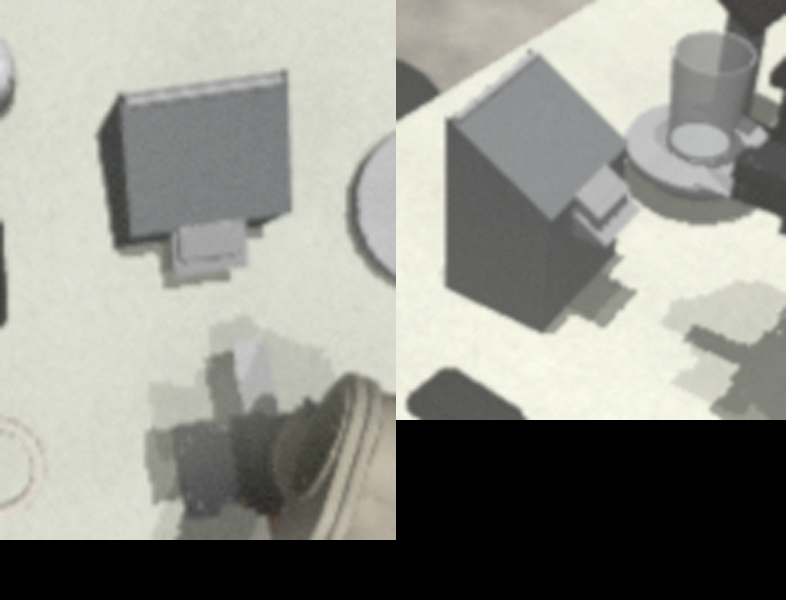

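Viewed: 5. Tab and ledge show clearly in top crop (178–243, 222–277), i.e. px (379–397, 192–207). The blade points at them, with its tip at top px ~(399,225). I'll check the case pose by projecting the predicted corners.

```bash
cat >> h.py <<'E'
CO=np.array([.696,-.205]);CY=np.radians(7.6)
def case(x,y,z):
    X=np.array([np.cos(CY),np.sin(CY)]);Y=np.array([-X[1],X[0]]);return np.r_[CO+X*x+Y*y,z]
def incase(P):
    X=np.array([np.cos(CY),np.sin(CY)]);Y=np.array([-X[1],X[0]]);d=np.array(P[:2])-CO;return np.array([d@X,d@Y,P[2]])
E
python3 - <<'E'
from h import *
np.set_printoptions(precision=4,suppress=True)
# ledge: floor starts at slot_end -5 normal ; outer end 55 down slope
s,c=.5,.8660
def slope(d,n): return (-.060-d*c-n*s*1, .139-d*s+n*c)   # n along normal (-s,c)
P={"ledgeL":(*slope(.055,-.005),.035),"ledgeR":(*slope(.055,-.005),-.035),"tabL":(*slope(.032,.009),.03),"tabR":(*slope(.032,.009),-.03),
"fl":(-.062,.1485,.075),"fr":(-.062,.1485,-.075),"baseFL":(-.06,0,.075),"baseFR":(-.06,0,-.075),"topBL":(.06,.214,.075),"baseBL":(.06,0,.075)}
for k,(x,z,y) in P.items():
    w=case(x,y,z);t=proj("top",w);q=proj("side",w)
    print(k,w,"top",t.round(1),"crop",((t-[330,130])*3.6).round(),"side",q.round(1),"crop",((q-[300,90])*3+[396,0]).round())
a=cv2.imread("pics/top3.png");b=cv2.imread("pics/side3.png")
o=np.hstack([crop(a,370,180,50,50,8),crop(b,345,130,50,50,8)]);cv2.imwrite("pics/c4.png",o)
E
```

```text
ledgeL [ 0.5872 -0.1842  0.1072] top [378.1 207.6] crop [173. 279.] side [369.7 172.7] crop [605. 248.]
ledgeR [ 0.5964 -0.2536  0.1072] top [398.4 204.5] crop [246. 268.] side [381.2 160.3] crop [640. 211.]
tabL [ 0.6006 -0.1875  0.1308] top [379.9 203.1] crop [180. 263.] side [367.3 163.8] crop [598. 221.]
tabR [ 0.6086 -0.2469  0.1308] top [397.7 200.4] crop [244. 254.] side [377.4 153.3] crop [628. 190.]
fl [ 0.6246 -0.1389  0.1485] top [365.8 195.8] crop [129. 237.] side [350.5 163.3] crop [548. 220.]
fr [ 0.6445 -0.2875  0.1485] top [410.6 189. ] crop [290. 212.] side [376.4 137.6] crop [625. 143.]
baseFL [ 0.6266 -0.1386  0.    ] top [361.1 198.9] crop [112. 248.] side [347.3 201. ] crop [538. 333.]
baseFR [ 0.6464 -0.2873  0.    ] top [401.3 192.8] crop [257. 226.] side [371.5 174.7] crop [611. 254.]
topBL [ 0.7456 -0.1227  0.214 ] top [362. 156.] crop [115.  93.] side [314.9 129.6] crop [441. 119.]
baseBL [ 0.7456 -0.1227  0.    ] top [355.9 166.9] crop [ 93. 133.] side [315. 186.] crop [441. 288.]
```

View pics/c4.png

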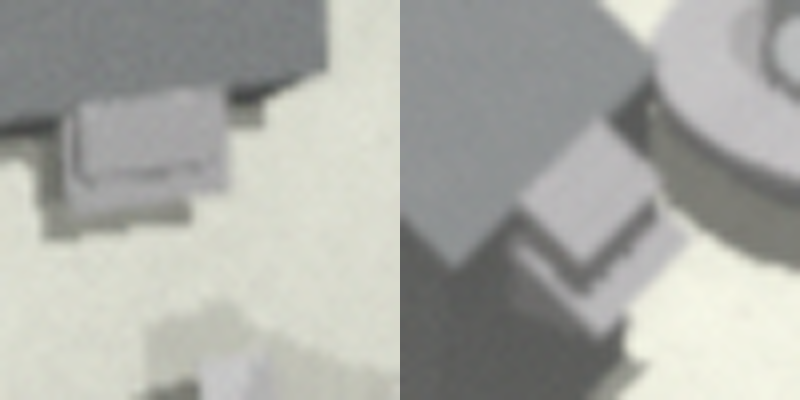

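```bash
sed -i 's/CO=np.array.*;/CO=np.array([.6975,-.206]);/' h.py
python3 - <<'E'
from h import *
t=onz("top",(398.8,223.3),.203);s=monitor.get_state();print("tip",t,"tip-tcp",t-s["tool_pos"],"tip case",incase(t),"tcp case",incase(s["tool_pos"]))
p=case(-.212,0,.121);to(*p,7.6)
E
```

```text
tip [ 0.53075398 -0.23375233  0.203     ] tip-tcp [ 0.10014729  0.01458007 -0.00411572] tip case [-0.16895167 -0.00545531  0.203     ] tcp case [-0.27014753 -0.00666218  0.20711572]
t 6.9 pos [ 0.4306 -0.2483  0.2071] yaw 7.35 tilt 1.61 gap 0.0195 F [-0.8 -0.1 -1. ]
shift now (tool mm) [59.5 -4.9 85.3] turn -0.004
 shift after turn 58.1 -6.7 86.1
```

arm_command(
  plan=[
    [[10,-3,20],0],
    [[10,-3,25],0],
    [[10,-1,25],0],
    [[10,0,12],0],
    [[5,0,4],0],
    [[0,0,0],0],
    [[0,0,0],0],
  ],
)

```text
time: 7.6
tool_pos: [0.4779, -0.2245, 0.1174]
ee_rot: [[0.99, 0.141, -0.018], [0.141, -0.99, 0.023], [-0.014, -0.026, -1.0]]
wrist_force: [0.5, -0.3, -1.1]
finger_gap: 0.0198
```

```bash
cat >> h.py <<'E'
def toc(x,z,y=0.,yaw=7.6):
    print("tcp case",incase(monitor.get_state()["tool_pos"]).round(4));to(*case(x,y,z),yaw)
E
python3 - <<'E'
from h import *
toc(-.212,.121)
E
```

```text
tcp case [-0.2201  0.0107  0.1174]
t 7.6 pos [ 0.4779 -0.2245  0.1174] yaw 8.11 tilt 1.67 gap 0.0198 F [ 0.5 -0.3 -1.1]
shift now (tool mm) [ 8.  10.7 -4. ] turn 0.009
 shift after turn 8.1 10.7 -3.6
```

arm_command(
  plan=[
    [[0,10,-4],0.009],
    [[4,0,0],0],
    [[4,0,0],0],
    [[0,0,0],0],
  ],
)

```text
time: 8.0
tool_pos: [0.4885, -0.2356, 0.1241]
ee_rot: [[0.991, 0.129, -0.014], [0.13, -0.991, 0.021], [-0.011, -0.022, -1.0]]
wrist_force: [0.6, -0.1, -0.6]
finger_gap: 0.0194
```

Run:
```python
from h import *
toc(-.192,.121)
```

```text
tcp case [-0.2111 -0.0017  0.1241]
t 8.0 pos [ 0.4885 -0.2356  0.1241] yaw 7.45 tilt 1.44 gap 0.0194 F [ 0.6 -0.1 -0.6]
shift now (tool mm) [19.1 -1.7  2.9] turn -0.003
 shift after turn 19.1 -1.7 3.1
```

arm_command(
  plan=[
    [[7,-1,3],0],
    [[7,0,1],0],
    [[6,0,0],0],
    [[0,0,0],0],
  ],
)

```text
time: 8.4
tool_pos: [0.5089, -0.2321, 0.1196]
ee_rot: [[0.992, 0.129, -0.016], [0.129, -0.991, 0.02], [-0.013, -0.022, -1.0]]
wrist_force: [0.8, 0.0, 2.3]
finger_gap: 0.0192
```

Run:
```python
from h import *
toc(-.186,.115)
b=vision.capture("side");cv2.imwrite("pics/c5.png",crop(b,320,110,120,110,5))
```

```text
tcp case [-0.1904 -0.0009  0.1196]
t 8.4 pos [ 0.5089 -0.2321  0.1196] yaw 7.40 tilt 1.49 gap 0.0192 F [0.8 0.  2.3]
shift now (tool mm) [ 4.4 -0.8  4.5] turn -0.003
 shift after turn 4.4 -0.9 4.6
```

View pics/c5.png

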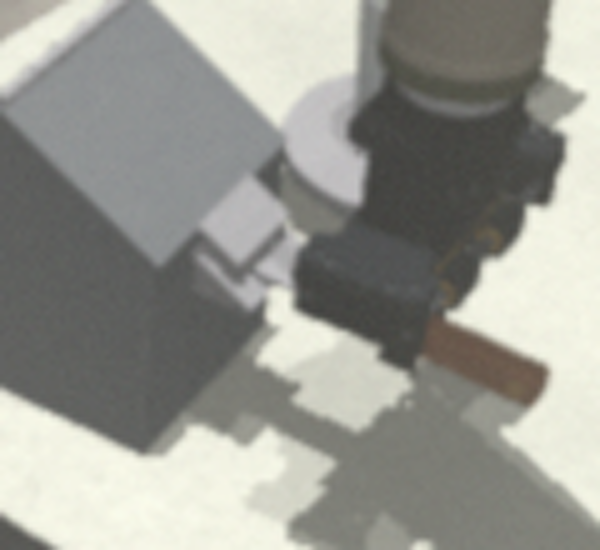

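Viewed: 7. The tip has entered over the ledge just under the tab (crop (265,260)), and the handle is still level. Now I pivot by lowering the hand in an arc around the tip.

arm_command(
  plan=[
    [[1,0,7],0],
    [[1,0,8],0],
    [[2,0,8],0],
    [[0,0,0],0],
  ],
)

```text
time: 8.85
tool_pos: [0.5131, -0.231, 0.0947]
ee_rot: [[0.992, 0.129, -0.014], [0.129, -0.991, 0.02], [-0.012, -0.022, -1.0]]
wrist_force: [-2.0, -0.2, 1.1]
finger_gap: 0.0196
```

Run:
```python
from h import *
toc(-.186,.095)
```

```text
tcp case [-0.1861 -0.0004  0.0947]
t 8.85 pos [ 0.5131 -0.231   0.0947] yaw 7.41 tilt 1.42 gap 0.0196 F [-2.  -0.2  1.1]
shift now (tool mm) [ 0.1 -0.4 -0.3] turn -0.003
 shift after turn 0.1 -0.4 -0.3
```

arm_command(
  plan=[
    [[2,0,7],0],
    [[3,0,8],0],
    [[3,0,6],0],
    [[0,0,0],0],
  ],
)

```text
time: 9.25
tool_pos: [0.5223, -0.2294, 0.072]
ee_rot: [[0.992, 0.129, -0.013], [0.129, -0.991, 0.02], [-0.01, -0.021, -1.0]]
wrist_force: [-0.6, -0.1, 1.9]
finger_gap: 0.0196
```

Run:
```python
from h import *
toc(-.150,.0985)
b=vision.capture("side");cv2.imwrite("pics/side6.png",b);cv2.imwrite("pics/c6.png",crop(b,330,120,110,100,5))
```

```text
tcp case [-0.1767  0.      0.072 ]
t 9.25 pos [ 0.5223 -0.2294  0.072 ] yaw 7.42 tilt 1.35 gap 0.0196 F [-0.6 -0.1  1.9]
shift now (tool mm) [ 26.5  -0.7 -26.7] turn -0.003
 shift after turn 26.7 0.0 -26.5
```

View pics/c6.png

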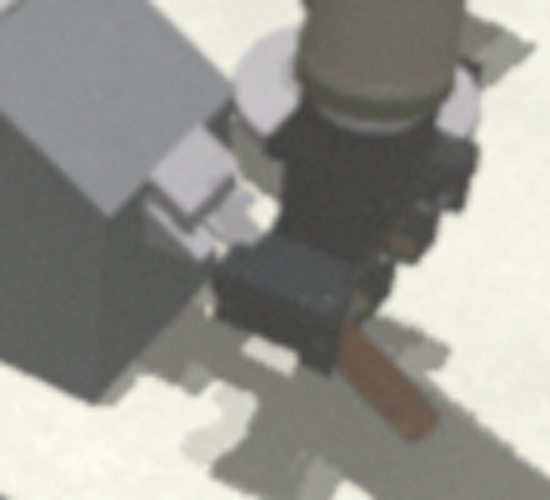

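Viewed: 8. The handle now slopes down to the rear (rear end at crop (418,428)) and the blade tip lies under the tab. Next I compute the pitch.

Run:
```python
from h import *
Y=np.array([-np.sin(CY),np.cos(CY),0])
f=lambda u,v,y:incase(ony("side",(330+u/5-.4,120+v/5-.4),case(0,y,0),Y))
for a,b,y in(((335,370),(403,440),.01),((352,327),(438,412),-.01),((343,348),(420,425),0)):
    p,q=f(*a,y),f(*b,y);d=p-q;print(p.round(3),q.round(3),"pitch",np.degrees(np.arctan2(d[2],d[0])).round(1))
```

```text
[-0.189  0.01   0.048] [-0.238  0.01   0.018] pitch 31.6
[-0.187 -0.01   0.067] [-0.249 -0.01   0.031] pitch 30.0
[-0.188  0.     0.058] [-0.243  0.     0.025] pitch 30.4
```

arm_command(
  plan=[
    [[7,0,-5],0],
    [[7,0,-5],0],
    [[7,0,-4],0],
    [[5,0,-3],0],
    [[0,0,0],0],
  ],
)

```text
time: 9.8
tool_pos: [0.5502, -0.2257, 0.0904]
ee_rot: [[0.992, 0.129, -0.014], [0.129, -0.991, 0.021], [-0.011, -0.022, -1.0]]
wrist_force: [0.3, -0.1, -0.9]
finger_gap: 0.0199
```

Run:
```python
from h import *
toc(-.1466,.0925)
```

```text
tcp case [-0.1486 -0.      0.0904]
t 9.8 pos [ 0.5502 -0.2257  0.0904] yaw 7.44 tilt 1.42 gap 0.0199 F [ 0.3 -0.1 -0.9]
shift now (tool mm) [ 2.  -0.1 -2.1] turn -0.003
 shift after turn 2.0 -0.0 -2.1
```

arm_command(
  plan=[
    [[3,0,-2],0],
    [[2,0,-1],0],
    [[2,0,-1],0],
    [[0,0,0],0],
    [[0,0,0],0],
  ],
)

```text
time: 10.3
tool_pos: [0.5533, -0.2253, 0.0924]
ee_rot: [[0.992, 0.128, -0.024], [0.128, -0.992, 0.022], [-0.021, -0.025, -0.999]]
wrist_force: [-1.9, 0.8, -0.7]
finger_gap: 0.0196
```

Run:
```python
from h import *
toc(-.1466,.0925)
b=vision.capture("side");cv2.imwrite("pics/side7.png",b);cv2.imwrite("pics/c7.png",crop(b,330,120,110,100,5))
```

```text
tcp case [-1.455e-01 -1.000e-04  9.240e-02]
t 10.3 pos [ 0.5533 -0.2253  0.0924] yaw 7.36 tilt 1.84 gap 0.0196 F [-1.9  0.8 -0.7]
shift now (tool mm) [-1.1 -0.1 -0.1] turn -0.004
 shift after turn -1.1 -0.1 -0.1
```

View pics/c7.png

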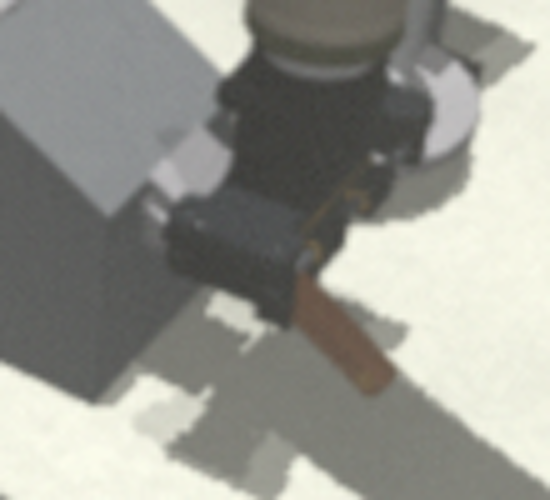

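Viewed: 9. The blade is sunk under the tab, with the gripper body in front of the tab and clear of it. I'll nudge once more to confirm it is against the wall.

arm_command(
  plan=[
    [[4,0,-2],0],
    [[4,0,-2],0],
    [[0,0,0],0],
  ],
)

```text
time: 10.65
tool_pos: [0.5535, -0.2253, 0.0922]
ee_rot: [[0.991, 0.125, -0.041], [0.126, -0.992, 0.023], [-0.038, -0.028, -0.999]]
wrist_force: [-0.2, 1.2, 4.5]
finger_gap: 0.0196
```

Run:
```python
from h import *
toc(-.1466,.0925)
Y=np.array([-np.sin(CY),np.cos(CY),0])
f=lambda u,v,y:incase(ony("side",(330+u/5-.4,120+v/5-.4),case(0,y,0),Y))
for a,b,y in(((290,325),(360,395),.01),((308,282),(392,372),-.01)):
    p,q=f(*a,y),f(*b,y);d=p-q;print(p.round(3),q.round(3),"pitch",np.degrees(np.arctan2(d[2],d[0])).round(1))
```

```text
tcp case [-1.453e-01 -1.000e-04  9.220e-02]
t 10.65 pos [ 0.5535 -0.2253  0.0922] yaw 7.25 tilt 2.71 gap 0.0196 F [-0.2  1.2  4.5]
shift now (tool mm) [-1.3 -0.1 -0.2] turn -0.006
 shift after turn -1.3 -0.1 -0.3
[-0.156  0.01   0.067] [-0.207  0.01   0.037] pitch 30.4
[-0.155 -0.01   0.086] [-0.217 -0.01   0.046] pitch 33.2
```

The blade is blocked at the wall: estimated tip at case x ≈ -0.059, pitch ≈ 30°, lid shut. Now I lift along the lid's arc.

arm_command(
  plan=[
    [[-4,0,-8],0],
    [[-5,0,-10],0],
    [[-5,0,-10],0],
    [[-4,0,-12],0],
    [[-3,0,-12],0],
    [[0,0,0],0],
  ],
)

```text
time: 11.25
tool_pos: [0.5338, -0.2287, 0.1503]
ee_rot: [[0.991, 0.126, -0.039], [0.127, -0.992, 0.023], [-0.036, -0.028, -0.999]]
wrist_force: [1.6, 0.4, -2.7]
finger_gap: 0.02
```

Run:
```python
from h import *
toc(-.164,.172)
b=vision.capture("side");cv2.imwrite("pics/side8.png",b);cv2.imwrite("pics/c8.png",crop(b,310,80,140,120,5))
```

```text
tcp case [-0.1653 -0.0008  0.1503]
t 11.25 pos [ 0.5338 -0.2287  0.1503] yaw 7.33 tilt 2.61 gap 0.02 F [ 1.6  0.4 -2.7]
shift now (tool mm) [  0.5  -1.4 -21.7] turn -0.005
 shift after turn 1.3 -0.8 -21.7
```

View pics/c8.png

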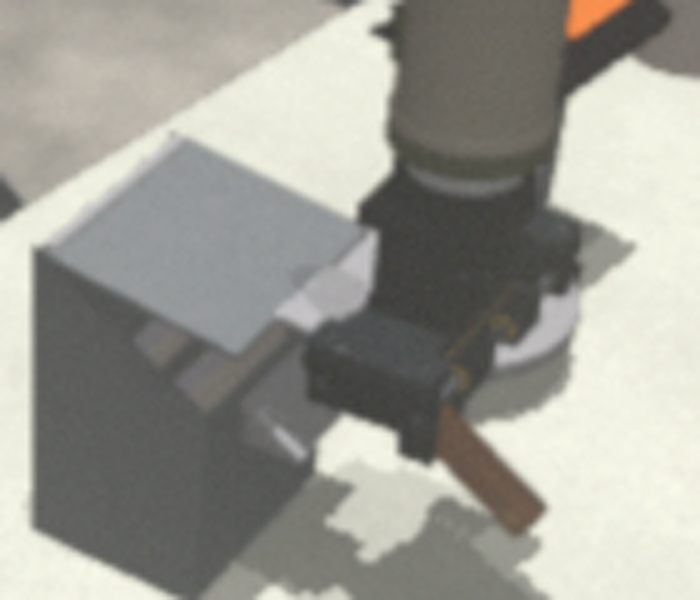

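Viewed: 10. The lid has risen about 25° on the blade, and the gripper body is ~20 mm clear of the tab. Continuing along the arc.

arm_command(
  plan=[
    [[-5,0,-12],0],
    [[-2,0,-14],0],
    [[2,0,-14],0],
    [[4,0,-14],0],
    [[5,0,-14],0],
    [[6,0,-14],0],
    [[0,0,0],0],
  ],
)

```text
time: 12.0
tool_pos: [0.544, -0.2296, 0.2372]
ee_rot: [[0.991, 0.126, -0.045], [0.127, -0.992, 0.024], [-0.042, -0.03, -0.999]]
wrist_force: [-0.4, 0.7, -1.2]
finger_gap: 0.0197
```

Run:
```python
from h import *
toc(-.154,.235)
b=vision.capture("side");cv2.imwrite("pics/side9.png",b)
```

```text
tcp case [-0.1553 -0.0031  0.2372]
t 12.0 pos [ 0.544  -0.2296  0.2372] yaw 7.29 tilt 2.96 gap 0.0197 F [-0.4  0.7 -1.2]
shift now (tool mm) [ 1.4 -3.1  2.3] turn -0.005
 shift after turn 1.3 -3.1 2.2
```

arm_command(
  plan=[
    [[7,-1,-12],0],
    [[8,-1,-11],0],
    [[9,0,-9],0],
    [[9,0,-8],0],
    [[10,0,-7],0],
    [[9,0,-3],0],
    [[0,0,0],0],
  ],
)

```text
time: 12.75
tool_pos: [0.5926, -0.2254, 0.2813]
ee_rot: [[0.991, 0.12, -0.058], [0.122, -0.992, 0.025], [-0.054, -0.031, -0.998]]
wrist_force: [-0.0, 0.9, -2.3]
finger_gap: 0.0201
```

Run:
```python
from h import *
toc(-.103,.2855)
b=vision.capture("side");cv2.imwrite("pics/side10.png",b)
a=cv2.imread("pics/side9.png")
cv2.imwrite("pics/c9.png",np.hstack([crop(a,300,40,160,180,2.5),crop(b,300,40,160,180,2.5)]))
```

```text
tcp case [-0.1066 -0.0054  0.2813]
t 12.75 pos [ 0.5926 -0.2254  0.2813] yaw 7.00 tilt 3.60 gap 0.0201 F [-0.   0.9 -2.3]
shift now (tool mm) [ 3.3 -5.5 -4.2] turn -0.011
 shift after turn 3.6 -5.4 -4.2
```

View pics/c9.png

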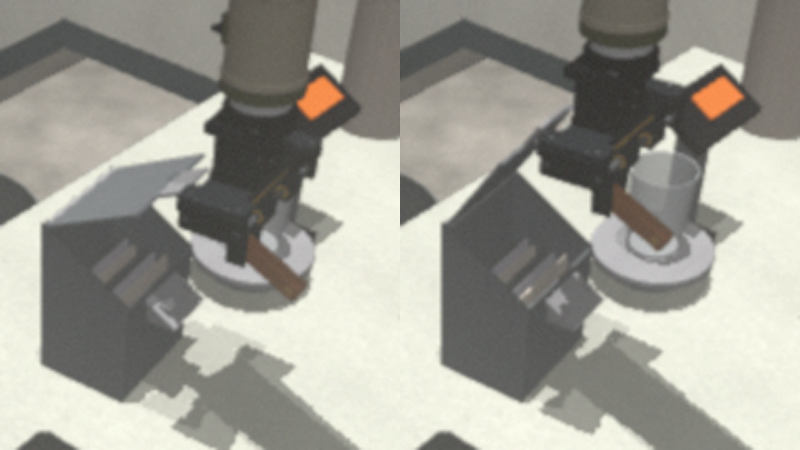

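Viewed: 11. The lid stands about 50–60° above level, with the blade still at ~30° pitch and the gripper behind it. Continuing forward to tip it past upright.

arm_command(
  plan=[
    [[9,-2,-6],-0.01],
    [[10,-2,-5],0],
    [[10,-1,-4],0],
    [[10,0,-3],0],
    [[10,0,-2],0],
    [[10,0,-1],0],
    [[10,0,0],0],
    [[0,0,0],0],
  ],
)

```text
time: 13.6
tool_pos: [0.658, -0.2164, 0.2962]
ee_rot: [[0.99, 0.124, -0.064], [0.126, -0.992, 0.022], [-0.061, -0.03, -0.998]]
wrist_force: [-0.4, 0.6, -2.1]
finger_gap: 0.0197
```

Run:
```python
from h import *
toc(-.015,.303)
```

```text
tcp case [-0.0406 -0.0051  0.2962]
t 13.6 pos [ 0.658  -0.2164  0.2962] yaw 7.23 tilt 3.90 gap 0.0197 F [-0.4  0.6 -2.1]
shift now (tool mm) [25.1 -5.5 -8.2] turn -0.006
 shift after turn 25.6 -5.1 -6.8
```

arm_command(
  plan=[
    [[9,-2,-4],0],
    [[9,-2,-2],0],
    [[8,-1,0],0],
    [[4,0,0],0],
    [[0,0,0],0],
    [[0,0,0],0],
    [[0,0,0],0],
  ],
)

```text
time: 14.3
tool_pos: [0.6865, -0.2099, 0.2991]
ee_rot: [[0.99, 0.121, -0.067], [0.123, -0.992, 0.021], [-0.064, -0.029, -0.998]]
wrist_force: [-1.3, -0.5, -1.4]
finger_gap: 0.0198
```

Run:
```python
from h import *
toc(-.1,.33)
b=vision.capture("side");a=vision.capture("top")
cv2.imwrite("pics/side12.png",b);cv2.imwrite("pics/top12.png",a)
# lid left edge in side view: bright/dark edge; detect via lines in lid-left-side plane y=+.075
Y=np.array([-np.sin(CY),np.cos(CY),0])
g=cv2.Canny(cv2.GaussianBlur(cv2.cvtColor(b,cv2.COLOR_BGR2GRAY),(3,3),0),20,50)[40:140,290:420]
for l in cv2.HoughLinesP(g,1,np.pi/180,15,minLineLength=18,maxLineGap=3)[:,0]:
    p,q=[incase(ony("side",(l[i]+290,l[i+1]+40),case(0,.075,0),Y)) for i in(0,2)]
    if p[2]>q[2]:p,q=q,p
    print(l+[290,40,290,40],p.round(3),q.round(3),"deg",np.degrees(np.arctan2(q[2]-p[2],p[0]-q[0])).round(1))
```

```text
tcp case [-0.0114 -0.0024  0.2991]
t 14.3 pos [ 0.6865 -0.2099  0.2991] yaw 7.08 tilt 4.04 gap 0.0198 F [-1.3 -0.5 -1.4]
shift now (tool mm) [-90.4  -2.3 -25.1] turn -0.009
 shift after turn -88.6 -2.4 -30.9
[290 136 314 122] [0.151 0.075 0.153] [0.063 0.075 0.237] deg 43.6
[347 108 376 137] [-0.132  0.075  0.266] [-0.041  0.075  0.32 ] deg 149.6
[309  91 313 114] [0.066 0.075 0.262] [0.079 0.075 0.329] deg 100.8
[361  92 416  59] [-0.078  0.075  0.378] [-0.204  0.075  0.5  ] deg 43.9
[296  83 323  67] [0.121 0.075 0.339] [0.035 0.075 0.41 ] deg 39.8
[306  68 325  59] [0.087 0.075 0.392] [0.029 0.075 0.433] deg 35.3
[290  64 327  47] [0.139 0.075 0.388] [0.024 0.075 0.465] deg 33.9
[290  76 309  67] [0.141 0.075 0.353] [0.078 0.075 0.398] deg 35.4
[356  97 377 115] [-0.127  0.075  0.331] [-0.065  0.075  0.36 ] deg 155.3
[310  88 335  70] [0.075 0.075 0.339] [-0.001  0.075  0.413] deg 44.4
[291 135 313 121] [0.147 0.075 0.159] [0.066 0.075 0.239] deg 45.0
[382  80 402  68] [-0.13   0.075  0.427] [-0.175  0.075  0.47 ] deg 44.0
```

The side view puts the lid edge at ≈100° from the front horizontal, i.e. lid ≈ 2.27 rad. Now I back the blade off and head for the rest.

arm_command(
  plan=[
    [[-15,0,0],0],
    [[-25,0,-5],0],
    [[-30,0,-8],0],
    [[-30,0,-8],0],
    [[-15,0,-5],0],
    [[0,0,0],0],
  ],
)

```text
time: 15.0
tool_pos: [0.5708, -0.2234, 0.3331]
ee_rot: [[0.99, 0.123, -0.065], [0.125, -0.992, 0.022], [-0.061, -0.03, -0.998]]
wrist_force: [0.8, -0.0, -1.3]
finger_gap: 0.0198
```

Run:
```python
from h import *
to(.6626,.152,.25,13.2)
```

```text
t 15.0 pos [ 0.5708 -0.2234  0.3331] yaw 7.19 tilt 3.92 gap 0.0198 F [ 0.8 -0.  -1.3]
shift now (tool mm) [ 142.9 -358.6   85.2] turn -0.105
 shift after turn 175.1 -344.6 83.1
```

arm_command(
  plan=[
    [[5,-25,0],-0.105],
    [[14,-36,0],0],
    [[18,-36,5],0],
    [[20,-36,5],0],
    [[20,-36,5],0],
    [[20,-36,5],0],
    [[20,-36,8],0],
    [[20,-36,8],0],
    [[18,-36,8],0],
    [[15,-25,8],0],
    [[0,0,0],0],
    [[0,0,0],0],
  ],
)

```text
time: 16.2
tool_pos: [0.666, 0.1659, 0.2767]
ee_rot: [[0.971, 0.231, -0.063], [0.233, -0.972, 0.027], [-0.055, -0.041, -0.998]]
wrist_force: [-0.3, -0.4, -1.2]
finger_gap: 0.0199
```

Run:
```python
from h import *
to(.6626,.152,.14,13.2)
```

```text
t 16.2 pos [0.666  0.1659 0.2767] yaw 13.51 tilt 3.93 gap 0.0199 F [-0.3 -0.4 -1.2]
shift now (tool mm) [  1.   18.4 136.2] turn 0.005
 shift after turn -6.5 12.8 136.7
```

arm_command(
  plan=[
    [[0,9,25],0.005],
    [[0,9,30],0],
    [[0,0,30],0],
    [[0,0,30],0],
    [[0,0,18],0],
    [[0,0,0],0],
    [[0,0,0],0],
  ],
)

```text
time: 16.9
tool_pos: [0.6651, 0.1462, 0.1408]
ee_rot: [[0.974, 0.219, -0.057], [0.221, -0.975, 0.028], [-0.05, -0.04, -0.998]]
wrist_force: [0.6, -0.2, -1.1]
finger_gap: 0.0196
```

Run:
```python
from h import *
to(.6626,.152,.095,13.2)
a=vision.capture("top");b=vision.capture("side")
cv2.imwrite("pics/top13.png",a);cv2.imwrite("pics/side13.png",b)
```

```text
t 16.9 pos [0.6651 0.1462 0.1408] yaw 12.77 tilt 3.63 gap 0.0196 F [ 0.6 -0.2 -1.1]
shift now (tool mm) [ 1.1 -4.4 46. ] turn -0.007
 shift after turn -1.1 -6.2 45.8
```

arm_command(
  plan=[
    [[0,-4,15],-0.007],
    [[0,0,16],0],
    [[0,0,12],0],
    [[0,0,0],0],
    [[0,0,0],0],
  ],
)

```text
time: 17.5
tool_pos: [0.6627, 0.1526, 0.0969]
ee_rot: [[0.972, 0.227, -0.053], [0.229, -0.973, 0.029], [-0.045, -0.04, -0.998]]
wrist_force: [-0.7, -0.1, -1.6]
finger_gap: 0.0196
```

Run:
```python
from h import *
to(.6626,.152,.075,13.2)
b=vision.capture("side");cv2.imwrite("pics/side14.png",b);print(proj("side",[.59,.135,.05]))
m=cv2.inRange(cv2.cvtColor(b,cv2.COLOR_BGR2HSV),(3,80,30),(16,255,160))
for c in cv2.findContours(m[200:300,230:330],0,1)[0]:
    if cv2.contourArea(c)>20:print(cv2.boundingRect(c),cv2.minAreaRect(c))
```

```text
t 17.5 pos [0.6627 0.1526 0.0969] yaw 13.24 tilt 3.46 gap 0.0196 F [-0.7 -0.1 -1.6]
shift now (tool mm) [ 0.7  1.5 21.8] turn 0.001
 shift after turn -0.3 0.6 21.9
[292.16683718 247.96216104]
(44, 30, 20, 18) ((53.13414764404297, 38.20732116699219), (23.2698917388916, 5.778429985046387), 38.65980529785156)
```

arm_command(
  plan=[
    [[0,1,8],0],
    [[0,0,8],0],
    [[0,0,8],0],
    [[0,0,0],0],
  ],
)

```text
time: 17.95
tool_pos: [0.6635, 0.1526, 0.0732]
ee_rot: [[0.973, 0.227, -0.048], [0.228, -0.973, 0.03], [-0.04, -0.04, -0.998]]
wrist_force: [-1.9, 0.2, 0.3]
finger_gap: 0.0197
```

arm_command(
  plan=[
    [[0,0,7],0],
    [[0,0,7],0],
    [[0,0,6],0],
    [[0,0,4],0],
    [[0,0,0],0],
  ],
)

```text
time: 18.45
tool_pos: [0.6638, 0.1539, 0.0487]
ee_rot: [[0.973, 0.227, -0.045], [0.228, -0.973, 0.031], [-0.036, -0.04, -0.999]]
wrist_force: [1.4, 0.7, 1.8]
finger_gap: 0.0199
```

Run:
```python
from h import *
to(.6626,.152,.048,13.2)
b=vision.capture("side");a=vision.capture("top");cv2.imwrite("pics/side15.png",b)
cv2.imwrite("pics/c15.png",np.hstack([crop(b,200,180,130,110,3.6)]))
m=cv2.inRange(cv2.cvtColor(b,cv2.COLOR_BGR2HSV),(3,80,30),(16,255,160))
for c in cv2.findContours(m[200:300,230:330],0,1)[0]:
    if cv2.contourArea(c)>20:print(cv2.boundingRect(c),cv2.minAreaRect(c))
```

```text
t 18.45 pos [0.6638 0.1539 0.0487] yaw 13.19 tilt 3.11 gap 0.0199 F [1.4 0.7 1.8]
shift now (tool mm) [-1.6  1.6  0.7] turn -0.000
 shift after turn -1.6 1.6 0.7
(46, 41, 18, 11) ((54.30000305175781, 45.90000534057617), (18.335756301879883, 5.813776969909668), 26.56505012512207)
```

arm_command(
  plan=[
    [[0,1,2],0],
    [[0,0,1],0],
    [[0,0,0],0],
  ],
)

```text
time: 18.85
tool_pos: [0.6638, 0.1539, 0.0488]
ee_rot: [[0.973, 0.227, -0.044], [0.228, -0.973, 0.032], [-0.036, -0.041, -0.999]]
wrist_force: [0.4, 0.6, 1.0]
finger_gap: 0.0193
```

arm_command(
  plan=[
    [[0,0,0],0],
    [[0,0,0],0],
    [[0,0,0],0],
    [[0,0,0],0],
    [[0,0,0],0],
    [[0,0,0],0],
    [[0,0,0],0],
    [[0,0,0],0],
    [[0,0,0],0],
    [[0,0,0],0],
    [[0,0,0],0],
    [[0,0,0],0],
  ],
  hand=0,
)

```text
time: 20.05
tool_pos: [0.6622, 0.1532, 0.047]
ee_rot: [[0.973, 0.227, -0.048], [0.229, -0.973, 0.03], [-0.04, -0.041, -0.998]]
wrist_force: [0.1, 0.5, -0.3]
finger_gap: 0.0869
```

arm_command(
  plan=[
    [[0,0,-10],0],
    [[0,0,-20],0],
    [[0,0,-30],0],
    [[0,0,-40],0],
    [[0,0,-40],0],
    [[-20,0,-40],0],
    [[-40,0,-20],0],
    [[-40,0,0],0],
    [[-40,0,0],0],
    [[-40,0,0],0],
    [[-40,0,0],0],
    [[0,0,0],0],
  ],
)

```text
time: 21.25
tool_pos: [0.4502, 0.0961, 0.2709]
ee_rot: [[0.973, 0.228, -0.042], [0.23, -0.973, 0.03], [-0.034, -0.038, -0.999]]
wrist_force: [0.5, -0.9, 0.7]
finger_gap: 0.0868
```

Run:
```python
from h import *
to(.6626,.152,.048,13.2)
b=vision.capture("side");a=vision.capture("top")
cv2.imwrite("pics/side16.png",b);cv2.imwrite("pics/top16.png",a)
for n,i,k in(("top",a,"top0"),("side",b,"side0")):
  for j in (i,cv2.imread(f"pics/{k}.png")):
    m=cv2.inRange(cv2.cvtColor(j,cv2.COLOR_BGR2HSV),(3,90,40),(16,255,150))
    for c in cv2.findContours(m,0,1)[0]:
        q=cv2.minAreaRect(c)
        if cv2.contourArea(c)>40 and 262<q[0][0]<305 and 185<q[0][1]<260:print(n,np.round(q[0],1),np.round(q[1],1),round(q[2],1))
cv2.imwrite("pics/c16.png",np.hstack([crop(a,240,140,80,90,4.5)[:400],crop(b,220,100,160,160,2.5)]))
```

```text
t 21.25 pos [0.4502 0.0961 0.2709] yaw 13.28 tilt 2.93 gap 0.0868 F [ 0.5 -0.9  0.7]
shift now (tool mm) [226.9   2.7 215.4] turn 0.001
 shift after turn 219.5 -5.9 222.9
top [282.5 197.4] [26.1  5.1] 78.7
top [283.1 197.5] [26.2  5.3] 77.2
side [278.1 242.3] [33.7  5.9] 24.4
side [278.8 241.9] [33.8  5.5] 22.6
```

View pics/c16.png

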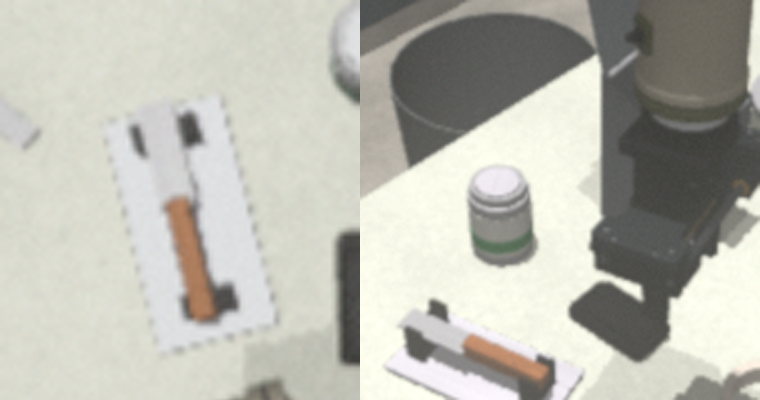

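Viewed: 12. The spatula lies in both saddles (top crop (180,215)), within about 1 px and 1.5° of its first pose. Next, a last numeric check of the lid and bystanders.

Run:
```python
from h import *
t0,t1=cv2.imread("pics/top0.png"),cv2.imread("pics/top16.png")
d=cv2.threshold(cv2.cvtColor(cv2.GaussianBlur(cv2.absdiff(t0,t1),(3,3),0),6),18,255,0)[1]
for c in cv2.findContours(d,0,1)[0]:
    if cv2.contourArea(c)>15:print("changed",cv2.boundingRect(c),cv2.contourArea(c))
# lid outer edge in top image: expected columns/rows for candidate angles
for deg in(85,90,95,100,105):
    f=np.radians(deg);w=case(.0526-.130*np.cos(f),0,.210+.130*np.sin(f));print(deg,proj("top",w).round(1))
g=cv2.cvtColor(t1,6);print([int(v) for v in g[95:185,372]])
```

```text
changed (256, 223, 371, 177) 24625.5
changed (362, 130, 56, 59) 1804.0
85 [394.1 149.6]
90 [393.4 145.7]
95 [392.7 141.9]
100 [392.  138.2]
105 [391.2 134.6]
[106, 105, 104, 106, 104, 100, 117, 134, 135, 134, 134, 133, 133, 132, 133, 134, 134, 135, 134, 134, 135, 137, 134, 136, 137, 137, 137, 135, 136, 136, 138, 137, 137, 137, 135, 135, 136, 134, 134, 137, 135, 135, 132, 113, 79, 56, 49, 50, 48, 49, 49, 49, 48, 49, 47, 47, 48, 48, 51, 47, 52, 75, 78, 57, 42, 37, 43, 39, 40, 48, 59, 51, 42, 57, 100, 94, 64, 68, 106, 99, 69, 64, 73, 66, 50, 48, 77, 93, 78, 64]
```

```bash
python3 -c "
from plant import job_done;print(job_done())"
```

```text
the job is handed in; nothing more can be done
None
```

The job is handed in at about 21 s of robot time. By my own checks every step was met; handing in reports no verdict.

**What I did**
- I took the spatula meant (about 95 mm handle measured, in the white rest) from its saddles.
- The tool can only turn about its own z axis. I pressed the blade's tip on the case's ledge and lowered the hand, which pivoted the spatula in the grip to about 30° up.
- I slid the blade in until a further push no longer moved it. I then levered the lid up along its arc, tipped it past upright, backed off and laid the spatula back.

**Last checks**
- **Lid:** the side view gave about 100°, or 2.27 rad. After the retreat, the top view showed its edge still in line with at least 100°.
- **Spatula:** within about 1 px (2–3 mm) and 1.5° of its first pose in both views, lying in both saddles.
- **Bystanders:** the top picture changed only at the case and where the arm and its shadow lie. That region covers part of the bench, so anything inside it, such as the roll of tape, was not separately checked.
- **Gripper:** open and clear of everything.

The tool's tilt drifted up to 4° from vertical on the way, and I could not correct it. It did no visible harm.

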